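# Probe the drilled blocks and tip the through-bored one onward

## Task

Three hardwood blocks stand in the nest and only one is drilled right through; take the blue-handled probe pin and push it down each bore until it stops, going from the left block to the right one, then put the pin back in its stand. The through-drilled block comes out of the nest held by its ends but fits the pocket of the rocker tray only when held across its narrow width: stand it on the worktop, let go, take it again the other way and set it into the pocket so that its weight tips the tray and it stays there. Leave the two blind blocks in the nest and do not disturb the tape, the jar or the red glass tile.

Things in the scene. Friction and masses are not known exactly. Their poses are not given: they have to be found in the camera images.
- block_a: one of three like hardwood blocks, 60 (its x) x 36 (its y) x 40 mm high, about 0.12 kg, with an upright 14 mm bore in the middle of the top; origin at the centre of the underside. One of the three is bored right through, two only 20 mm deep; which stands in which slot changes. Its x lies along the nest's x, with 2 mm play in the slot
- block_b: one of three like hardwood blocks, 60 (its x) x 36 (its y) x 40 mm high, about 0.12 kg, with an upright 14 mm bore in the middle of the top; origin at the centre of the underside. One of the three is bored right through, two only 20 mm deep; which stands in which slot changes. Its x lies along the nest's x, with 2 mm play in the slot
- block_c: one of three like hardwood blocks, 60 (its x) x 36 (its y) x 40 mm high, about 0.12 kg, with an upright 14 mm bore in the middle of the top; origin at the centre of the underside. One of the three is bored right through, two only 20 mm deep; which stands in which slot changes. Its x lies along the nest's x, with 2 mm play in the slot
- pin: probe pin, upright in its stand: steel shaft 8 mm thick, 60 mm long, tapered tip; above it a brass collar (24 mm wide, 6 mm high) and a round blue handle (18 mm thick, from 66 to 111 mm above the tip); 0.07 kg. Origin at the tip, z up along the pin. In the stand the collar rests on the stand's top, the tip 10 mm above the worktop
- nest: fixed wooden nest, base 84 (its x) x 160 (its y) x 8 mm, origin under its centre, +y to the robot's left; three slots 48 mm apart along y, between walls 22 mm above the base. Only 12 mm lies between neighbouring blocks, too little for a finger; the blocks' ends (along x) are free to grip but for 4 mm high lips on the base
- slot_left (a point): centre of the left slot's floor (nest y = +48 mm), 8 mm above the worktop; a block's underside stands here, its top 40 mm above. A pin in the through bore stops on this floor, 40 mm below the block's top
- slot_mid (a point): centre of the middle slot's floor, the same height
- slot_right (a point): centre of the right slot's floor (nest y = -48 mm), the same height
- stand_mouth (a point): centre of the mouth of the 14 mm hole in the top of the fixed plywood pin stand (44 x 44 x 70 mm), 70 mm above the worktop; the hole goes right down
- rocker: fixed grey frame of the rocker, base 120 (its x) x 110 (its y) mm, two bearing uprights 50 mm high at x = -50 and +50 mm; the tray (150 mm along y) pivots between them about the frame's x axis, 42 mm above the worktop, with a steel counterweight on its +y end and the pocket at its -y end. Origin under its centre
- pocket (a point): centre of the tray pocket's floor, turning with the tray: 42 mm from the pivot toward the rocker's -y, 50 mm above the worktop when level. Pocket 70 mm along x between 28 mm high end cheeks, 46 mm along y between 5 mm high lips: a block goes in with its 60 mm length along x, with no room for fingers at its ends; fingertips pass over the lips
- tray (a joint): tilt of the tray in rad: 0 level, from -0.12 (empty: pocket end up, held by the counterweight) to +0.22 (pocket end down, at its stop). It swings freely; any block's weight in the pocket tips it fully
- masking_tape: roll of masking tape lying flat, 98 mm wide, 25 mm high: leave alone; origin at the centre of its underside
- frit_jar: small glass jar with black cap, 37 mm wide, 48 mm high: leave alone; origin at the centre of its underside
- red_tile: red glass tile 52 x 52 x 7 mm: leave alone; origin at the centre of its underside
Not all that is in view belongs to the job. What is shaped like the part that bears stand_mouth but purple is not meant.

How it is judged:
By the outcome, as a careful person would: the job done as asked, in the order asked, and still so for the second after the job is handed in, with the robot touching nothing.
It also fails if it takes over 64 s, if anything falls off the work surface, if the arm or the gripper's body presses on something with over 40 N, if the wrist force passes 120 N, or if a joint passes its speed limit or range.

## Robot

A 6-joint arm with a two-finger parallel gripper is mounted at the origin on a cart in front of the work surface, level with it; the furniture and walls round the work are solid. World frame = base frame: x ahead of the robot, y to its left, z up, the work surface at z = 0. Lengths are in m, angles in rad, forces in N, time in s.
With the tool pointing down it reaches from about 0.2 to 0.875 m from the base axis. Payload 3.4 kg.
Tool frame: the origin (TCP) lies at the very end of the fingers, on their centre line; the grasp point (between the pads) lies 19 mm behind it; z points along the fingers, y is the line along which they close (so a half turn about z gives the same grasp; the last joint's range is limited). The gripper opens to 94 mm and grips with 3 to 60 N. Pads are 16 mm wide; open, the fingers measure 119 mm over their backs; the gripper's body (75 mm by 177 mm) begins 78 mm behind the grasp point.
Start: joints at [-1.281, 0.276, 1.505, -0, 1.361, -0.121], TCP at [0.23, -0.527, 0.205] pointing down, gripper open.
Joint ranges: [-2.89, 2.89], [-0.75, 2.08], [0.22, 2.7], [-1.18, 4.32], [0.11, 2.71], [-2.7, 2.7]. Speed limits (rad/s): [2.57, 2.57, 3.14, 3.14, 3.14, 3.14].

## Interface

Orientations are given as a rotation vector (axis times angle).
In Python, from station import r, planner, sense, imaging, order gives the robot as it stands. Calls block until the motion is done:
- r.goto(position, orientation): joint-space move of the TCP to a pose.
- r.movel(position, ori=None, feed=0.15, until_force=None): straight line of the TCP; ori=None keeps the orientation; feed is the mean speed in m/s. With until_force (N) it stops when the force on the tool has changed by that much, and returns True; else False.
- r.move_joints(angles): joint-space move.
- r.set_gripper(opening, force=None): finger opening in m; force is the grip in N (None keeps the last); returns when the fingers have stopped.
- r.wait(seconds).
- planner.ik(position, orientation): joint angles nearest the present ones, or None.
- sense(): the state.
- imaging.capture(name): name is "scene" or "top" or "wrist"; returns the picture (384x512x3 uint8, red, green, blue); there is no depth.
- imaging.camera_model(name): a dict with "mtx" (3x3 intrinsics, pixels), "position" and "attitude" of the camera in the world. Camera axes: x right, y down, z forward; pixel columns grow to the right and rows downward; lengths in m; the calibration is good to about 2 mm. A picture is of the moment at which its call begins: read the wrist's pose just before it. camera_model takes no time and is no camera call; for the wrist camera it gives the pose at the moment of the call.
A pose or a line that the arm cannot do raises r.PlanningError and nothing moves.
- order.hand_in(): hands the job in; it is judged then, once.
The state is a dict: "time": time; "q": joint angles; "joint_velocities": joint speeds; "joint_efforts": joint torques, N m; "tool_pos": TCP position; "ee_rot": TCP orientation; "contact_force": force on the tool from outside, world axes, zero at the start; "ft_torque": the same for the moment, N m; "grip_width": finger opening in m; "gripper_force": force on a finger pad.
Only numpy, scipy, OpenCV 4.12 (cv2) and the standard library are available. Lean on these libraries where they do the work, as an engineer would, in place of code of your own. Each camera call takes 0.05 s, during which the arm holds its last target. There are 200 camera calls.

## Working session

There is one attempt and no reset: what is moved stays moved. The work goes in short steps, each a Python script; the robot and the scene stay as the last script left them, time stands still between calls to the robot, and variables do not carry over. Pictures are saved under pics/ and viewed, at most 10 in all, crops included, and the job is handed in when it is done.

```bash
ls; mkdir -p pics
python3 - <<'E'
from station import *
import cv2,numpy as np
for n in("scene","top"):
    im=imaging.capture(n);cv2.imwrite(f"pics/{n}0.png",im[:,:,::-1]);m=imaging.camera_model(n);print(n,m)
a=cv2.imread("pics/top0.png");cv2.imwrite("pics/top0b.png",cv2.resize(a,(800,600),interpolation=cv2.INTER_CUBIC))
a=cv2.imread("pics/scene0.png");cv2.imwrite("pics/scene0b.png",cv2.resize(a,(800,600),interpolation=cv2.INTER_CUBIC))
print(sense())
E
```

```text
pics
scene {'mtx': array([[489.15608465,   0.        , 257.58008981],
       [  0.        , 489.15608465, 193.14508857],
       [  0.        ,   0.        ,   1.        ]]), 'position': array([-0.1848353 ,  0.38980023,  0.80173863]), 'attitude': array([-1.29987539,  2.17699075, -0.98582255])}
top {'mtx': array([[445.1207075 ,   0.        , 254.51416731],
       [  0.        , 445.1207075 , 197.7710256 ],
       [  0.        ,   0.        ,   1.        ]]), 'position': array([ 0.42017614, -0.00195494,  1.03371515]), 'attitude': array([-2.17636202,  2.15301826, -0.15370705])}
{'time': 0.1, 'q': array([-1.28100096e+00,  2.76490417e-01,  1.50595144e+00, -5.97761016e-06,
        1.36070529e+00, -1.21022518e-01]), 'joint_velocities': array([-0.0003824 , -0.00123996, -0.00305353,  0.00025231,  0.00068589,
        0.00126788]), 'joint_efforts': array([ 2.38792738e-03, -4.05451047e+01, -2.37780726e+01,  7.04062404e-02,
        2.99910048e-02, -4.50090670e-05]), 'tool_pos': array([ 0.22947216, -0.52669385,  0.20473677]), 'ee_rot': array([-3.07403268e+00, -6.40468945e-01,  2.14853213e-04]), 'contact_force': array([0.38159911, 1.51548246, 0.3472127 ]), 'ft_torque': array([-0.02236328, -0.00094719, -0.00246605]), 'gripper_force': 0.0, 'grip_width': 0.09407845749844924}
```

View pics/top0b.png

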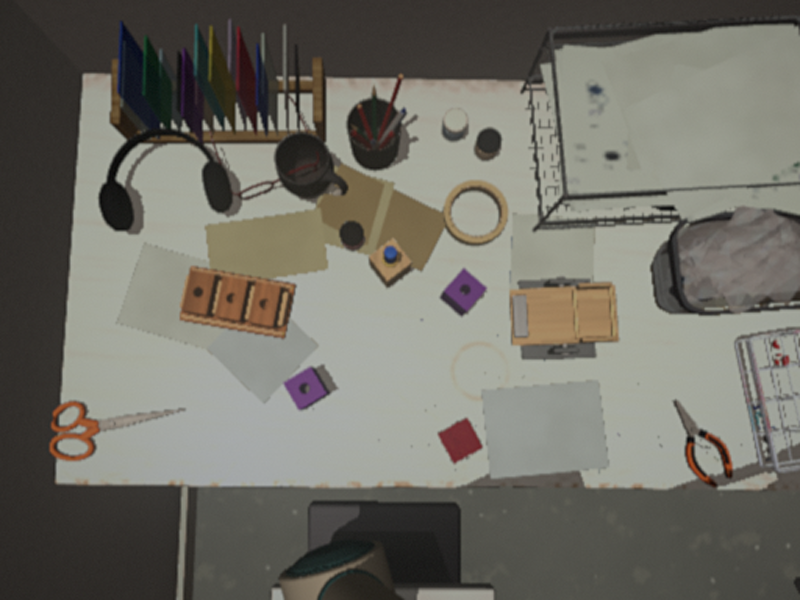

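View pics/scene0b.png

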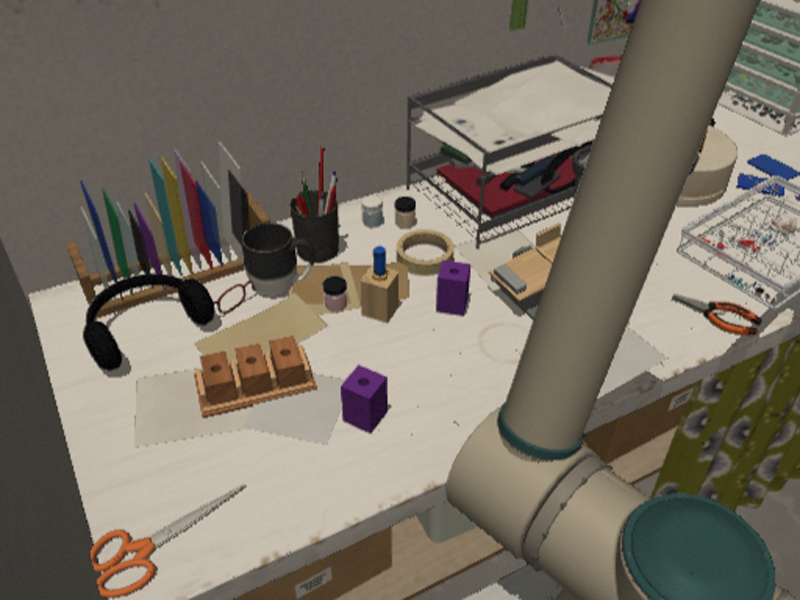

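The top view shows the nest at about (238,300) and the pin and stand at (390,258). The rocker is at (565,313), with its counterweight on the left (+y) and its pocket on the right. The tile is at (460,440), the tape at (476,211) and the jar at (351,234). I'll get coarse positions from these, then take wrist views.

```bash
cat > h.py <<'E'
from station import r,planner,sense,imaging,order
import cv2,numpy as np
from scipy.spatial.transform import Rotation as R
def down(yaw):  # tool z down, tool y (closing) along world direction yaw
    y=np.array([np.cos(yaw),np.sin(yaw),0]);z=np.array([0,0,-1.]);x=np.cross(y,z)
    return R.from_matrix(np.c_[x,y,z]).as_rotvec()
def cast(m,u,v,h):
    d=R.from_rotvec(m["attitude"]).as_matrix()@np.linalg.solve(m["mtx"],[u,v,1.])
    p=m["position"];return p+d*(h-p[2])/d[2]
def proj(m,P):
    c=R.from_rotvec(m["attitude"]).as_matrix().T@(np.asarray(P)-m["position"]);k=m["mtx"]@c;return k[:2]/k[2]
E
python3 - <<'E'
from h import *
m=imaging.camera_model("top");s=.64
for n,u,v,h in [("boreL",198,291,.048),("boreM",231,297,.048),("boreR",264,303,.048),("handle",391,253,.121),("standtop",390,258,.07),("jar",351,232,.048),("tape",476,211,.025),("tile",460,440,.007),("purp1",465,290,.07),("purp2",306,387,.07),("rockerC",562,313,.05),("rkL",511,314,.05),("rkR",617,312,.05),("rkbase_l",523,278,.0),("rkbase_r",595,357,0)]:
    print(n,cast(m,u*s,v*s,h).round(3))
w=imaging.camera_model("wrist");st=sense();T=R.from_rotvec(st["ee_rot"])
print(w["mtx"],T.inv().apply(w["position"]-st["tool_pos"]),(T.inv()*R.from_rotvec(w["attitude"])).as_matrix().round(3))
for P in ([.42,.3,.35],[.46,.03,.35],[.4,-.3,.35]):
  for yaw in(np.pi/2,-np.pi/2,0): print(P,yaw,planner.ik(P,down(yaw)))
E
```

```text
boreL [0.567 0.267 0.048]
boreM [0.559 0.22  0.048]
boreR [0.55  0.173 0.048]
handle [ 0.61  -0.007  0.121]
standtop [ 0.614 -0.006  0.07 ]
jar [0.656 0.051 0.048]
tape [ 0.696 -0.134  0.025]
tile [ 0.358 -0.111  0.007]
purp1 [ 0.569 -0.112  0.07 ]
purp2 [0.432 0.107 0.07 ]
rockerC [ 0.541 -0.253  0.05 ]
rkL [ 0.539 -0.18   0.05 ]
rkR [ 0.543 -0.332  0.05 ]
rkbase_l [ 0.6   -0.208  0.   ]
rkbase_r [ 0.481 -0.314  0.   ]
[[305.10785926   0.         260.63841084]
 [  0.         305.10785926 191.76869112]
 [  0.           0.           1.        ]] [ 0.07973734 -0.00065318 -0.17913106] [[ 0.001 -0.962 -0.272]
 [ 1.     0.001 -0.001]
 [ 0.001 -0.272  0.962]]
[0.42, 0.3, 0.35] 1.5707963267948966 [ 4.85381226e-01  1.37838522e-01  1.33797943e+00 -4.44089210e-16
  1.66577470e+00 -1.08541510e+00]
[0.42, 0.3, 0.35] -1.5707963267948966 [ 4.85381226e-01  1.37838522e-01  1.33797943e+00 -4.44089210e-16
  1.66577470e+00  2.05617755e+00]
[0.42, 0.3, 0.35] 0 [ 4.85381226e-01  1.37838522e-01  1.33797943e+00 -4.44089210e-16
  1.66577470e+00  4.85381226e-01]
[0.46, 0.03, 0.35] 1.5707963267948966 [-0.08599916  0.0493648   1.43870709  0.          1.65352077 -1.65679549]
[0.46, 0.03, 0.35] -1.5707963267948966 [-8.59991616e-02  4.93647957e-02  1.43870709e+00 -4.44089210e-16
  1.65352077e+00  1.48479717e+00]
[0.46, 0.03, 0.35] 0 [-8.59991616e-02  4.93647957e-02  1.43870709e+00 -4.44089210e-16
  1.65352077e+00 -8.59991616e-02]
[0.4, -0.3, 0.35] 1.5707963267948966 [-0.78275069  0.11192405  1.36867761  0.          1.66099099 -2.35354702]
[0.4, -0.3, 0.35] -1.5707963267948966 [-7.82750691e-01  1.11924055e-01  1.36867761e+00 -4.44089210e-16
  1.66099099e+00  7.88045636e-01]
[0.4, -0.3, 0.35] 0 [-7.82750691e-01  1.11924055e-01  1.36867761e+00 -4.44089210e-16
  1.66099099e+00 -7.82750691e-01]
```

```bash
cat > look.py <<'E'
from h import *
import pickle
def look(n):
    r.wait(.15);m=imaging.camera_model("wrist");im=imaging.capture("wrist")
    cv2.imwrite(f"pics/{n}.png",im[:,:,::-1]);pickle.dump(m,open(f"pics/{n}.pkl","wb"))
E
python3 - <<'E'
from look import *
r.goto([.53,-.27,.27],down(0));look("rk")
r.goto([.565,.0,.28],down(0));look("st")
r.goto([.558,.22,.22],down(-.18));look("ne")
print(sense()["time"])
a=[cv2.imread(f"pics/{n}.png") for n in("rk","st","ne")]
b=np.zeros((576,784,3),np.uint8)
for i,x in enumerate(a): 
    c=x[40:328,60:452];k=divmod(i,2);b[k[0]*288:k[0]*288+288,k[1]*392:k[1]*392+392]=c
cv2.imwrite("pics/m1.png",b)
E
```

```text
4.15
```

View pics/m1.png

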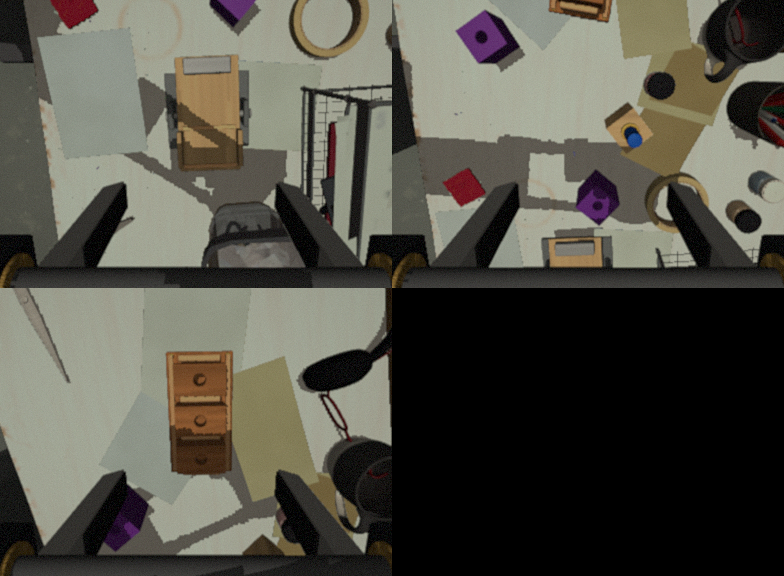

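The mosaic shows the nest with bores near image px (260,132), (260,173) and (261,212). The blue handle is at about (302,180) on its stand, and the rocker's pocket is at the bottom (-y). I'll zoom in to pick exact points.

Run:
```python
import cv2,numpy as np
b=np.zeros((600,800,3),np.uint8)
def put(n,x0,y0,w,h,k,X,Y):
    c=cv2.imread(f"pics/{n}.png")[y0:y0+h,x0:x0+w]
    c=np.clip(c*1.6,0,255).astype(np.uint8)
    b[Y:Y+h*k,X:X+w*k]=cv2.resize(c,None,fx=k,fy=k,interpolation=cv2.INTER_CUBIC)
put("ne",220,98,80,140,4,0,0)
put("rk",220,85,95,130,3,330,0)
put("st",260,130,60,65,3,620,0)
# auto bore circles
for n in("ne",):
    im=cv2.imread("pics/ne.png");g=cv2.cvtColor(im,cv2.COLOR_BGR2GRAY)
    for y in(132,173,212):
        p=g[y-12:y+13,248:273];print(y);print(p[::2,::2])
s=cv2.cvtColor(cv2.imread("pics/st.png"),cv2.COLOR_BGR2HSV)
m=cv2.inRange(s,(100,120,40),(125,255,255));m[:150]=0
n,l,st,c=cv2.connectedComponentsWithStats(m);print(st[1:],c[1:])
cv2.imwrite("pics/z.png",b)
```

```text
132
[[ 79  77  78  72  75  77  81  76  75  78  77  77  76]
 [ 73  77  77  81  77  74  73  79  76  79  74  79  77]
 [ 78  80  83  82  84  78  77  79  81  80  80  79  81]
 [ 87  84  82  78  53  50  44  56  69  85  84  85  81]
 [ 77  82  81  55  49  43  52  47  59  82  87  85  86]
 [ 85  80  82  43  45  56  90  96  95  70  88  87  85]
 [ 88  87  75  29  44  80  89  92  71  76  91  88  82]
 [ 88  89  82  41  29  77  82  66  43  85  84  87  85]
 [ 88  90  89  72  32  33  29  37  67  86  89  88  87]
 [ 89  91  94  92  80  68  78  78  92  90  93  93  90]
 [ 92 100  91  98  98  97  94  94  95  98  90  87  93]
 [ 98  93  89  94  93  89  90  91  85  91  90  85  86]
 [ 88  89  87  83  84  83  85  86  85  84  85  84  80]]
173
[[ 87  89  89  93  90  88  91  85  90  84  93  92  92]
 [ 90  87  91  92  92  87  91  87  85  89  87  87  86]
 [ 94  91  92  93  96  93  93  93  95  91  91  89  89]
 [ 97  91  93  98  90  74  76  80  93 101  94  93 100]
 [ 96 101  98  95  55  77  85  86  77  99 101  99  96]
 [ 93  93  91  64  70  93  93  86  87  85  97  96  94]
 [ 94  92  90  49  69  86  92  89  72  71  88 
[... 348 characters left out ...]
 46 39 37 44 37 36 45 43 45 44 47 39]
 [42 45 43 41 46 38 48 44 48 44 42 40 42]
 [51 48 38 39 42 47 50 45 44 40 46 40 41]
 [45 46 40 44 44 38 41 37 37 47 52 41 51]
 [46 53 46 51 40 43 40 43 47 53 47 50 51]
 [43 45 45 43 34 42 40 43 40 34 49 46 49]
 [45 47 47 38 26 32 27 30 23 35 44 50 51]
 [44 48 50 38 34 32 25 28 29 36 52 44 43]
 [51 50 48 48 46 37 28 34 41 46 43 46 41]
 [51 44 50 53 51 48 51 47 43 43 43 45 50]
 [50 45 47 51 51 46 44 45 44 38 44 47 47]
 [38 41 44 40 41 40 39 40 42 53 36 42 38]
 [41 34 40 43 44 48 46 40 50 41 49 42 47]]
[[441 159   3   2   3]
 [293 167  17  21 233]
 [475 196   8   5  17]] [[442.         159.33333333]
 [300.94849785 177.3776824 ]
 [478.52941176 198.17647059]]
```

View pics/z.png

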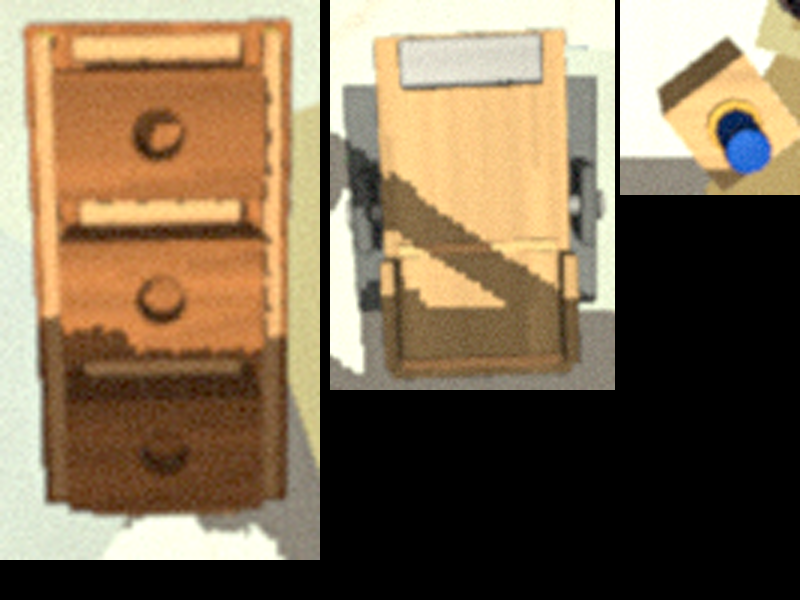

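The zoom shows bore mouths at (158,133), (161,299) and (164,453). The handle top is at (748,152) and the collar centre near (737,128). The pocket floor centre is near (481,304), between the cheeks at x=402 and 560.

Run:
```python
from h import *
import pickle
M={n:pickle.load(open(f"pics/{n}.pkl","rb")) for n in("ne","rk","st")}
f={"ne":(220,98,4,0,0),"rk":(220,85,3,330,0),"st":(260,130,3,620,0)}
def P(n,x,y,h):
    a,b,k,X,Y=f[n];return cast(M[n],a+(x-X+.5)/k-.5,b+(y-Y+.5)/k-.5,h)
L,Mi,Rr=[P("ne",*p,.048) for p in((158,133),(161,299),(164,453))]
print(L,Mi,Rr,np.linalg.norm(L-Mi),np.linalg.norm(Mi-Rr),np.arctan2(*(L-Rr)[[1,0]])-np.pi/2)
print("nest corners",[P("ne",*p,h).round(4) for p,h in(((25,30),.03),((290,20),.03),((48,500),.03),((285,497),.03))])
print("handle",P("st",748,152,.121),"collar",P("st",737,128,.076))
pk=P("rk",481,304,.055);print("pocket",pk)
for n,p,h in [("fL",(402,300),.055),("fR",(560,300),.055),("inl",(385,247),.057),("inr",(560,243),.057),("ol",(392,374),.06),("or",(575,374),.06),("tl",(377,38),.045),("tr",(565,30),.045),("cwl",(401,87),.045),("cwr",(541,82),.045),("bl",(345,87),.01),("br",(597,77),.01),("bbl",(362,312),.01),("bbr",(597,300),.01)]:
    print(n,P("rk",*p,h).round(4))
m=imaging.camera_model("top")
```

```text
[0.5667691 0.2706435 0.048    ] [0.55890816 0.22324877 0.048     ] [0.55113213 0.17596206 0.048     ] 0.048042221485243224 0.04792181302239698 -0.1636760432347386
nest corners [array([0.5337, 0.3053, 0.03  ]), array([0.6101, 0.2941, 0.03  ]), array([0.5101, 0.1607, 0.03  ]), array([0.5858, 0.1479, 0.03  ])]
handle [ 0.61273417 -0.00323964  0.121     ] collar [ 0.61395471 -0.0035993   0.076     ]
pocket [ 0.54178737 -0.29396523  0.055     ]
fL [ 0.5067 -0.2921  0.055 ]
fR [ 0.5769 -0.2922  0.055 ]
inl [ 0.4998 -0.2678  0.057 ]
inr [ 0.5758 -0.2661  0.057 ]
ol [ 0.5019 -0.3251  0.06  ]
or [ 0.584  -0.3252  0.06  ]
tl [ 0.4974 -0.1806  0.045 ]
tr [ 0.5766 -0.1775  0.045 ]
cwl [ 0.5072 -0.2006  0.045 ]
cwr [ 0.567  -0.1987  0.045 ]
bl [ 0.4793 -0.2014  0.01  ]
br [ 0.5962 -0.1971  0.01  ]
bbl [ 0.4841 -0.3098  0.01  ]
bbr [ 0.6006 -0.3038  0.01  ]
```

Checks pass: the bore spacing comes out at 48.0 and 47.9 mm, and the pocket position agrees from two sources. Now I'll grasp the pin and hover over the left bore.

```bash
cat >> look.py <<'E'
NY=-.164; L=np.array([.5668,.2706]);M_=np.array([.5589,.2232]);Rr=np.array([.5511,.1760])
PIN=np.array([.6132,-.0034]);O=down(NY)
RY=.038;RK=np.array([.540,-.253])
def p3(a,z): return [a[0],a[1],z]
E
python3 - <<'E'
from look import *
r.set_gripper(.05,25)
r.goto(p3(PIN,.19),O);r.movel(p3(PIN,.082),feed=.12)
f0=sense()["contact_force"]
r.set_gripper(0,25);s=sense();print(s["grip_width"],s["gripper_force"],s["tool_pos"],s["contact_force"]-f0)
r.movel(p3(PIN,.20),feed=.15);print(sense()["grip_width"])
r.goto(p3(L,.20),O);r.movel(p3(L,.140),feed=.1);look("tip")
s=sense();print(s["time"],s["tool_pos"],proj(imaging.camera_model("wrist"),[L[0],L[1],.048]),proj(imaging.camera_model("wrist"),[*s["tool_pos"][:2],s["tool_pos"][2]-.072]))
c=cv2.imread("pics/tip.png")[110:270,190:330];cv2.imwrite("pics/tipz.png",cv2.resize(np.clip(c*1.6,0,255).astype(np.uint8),None,fx=3.75,fy=3.75,interpolation=cv2.INTER_CUBIC))
E
```

```text
0.01753718772568171 25.00006467103958 [ 0.61327197 -0.00345842  0.08218477] [-1.50518495  0.2855526   1.27315097]
0.017498388360098087
10.5167 [0.5673295  0.27075537 0.14085954] [259.97258002 195.70923301] [260.52794376 202.27316135]
```

View pics/tipz.png

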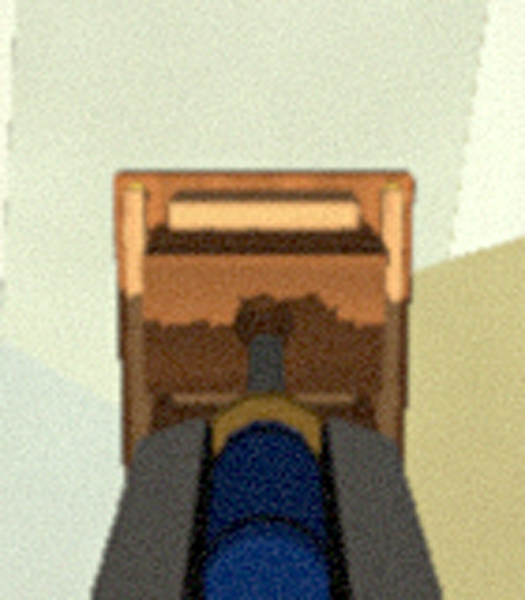

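The tip at zoom (265,338) and the bore at (264,319) both lie within 1 px of prediction, so the pin is straight and aligned. Probing now.

Run:
```python
from look import *
for n,b in(("L",L),("M",M_),("R",Rr)):
    if n!="L": r.goto(p3(b,.14),O)
    h=r.movel(p3(b,.072),feed=.05,until_force=6);s=sense()
    print(n,h,"tip z",s["tool_pos"][2]-.072,s["tool_pos"][:2]-b,s["contact_force"],s["grip_width"],s["time"])
    d=s["tool_pos"][2]-.072
    if d>.036: print("rim?");r.movel(p3(b,.14));break
    r.movel(p3(b,.14),feed=.15)
```

```text
L True tip z 0.00792618656320998 [-2.81595163e-04 -9.78639764e-05] [-0.53016158  0.32058998  3.21601337] 0.017636375210335634 11.6
M True tip z 0.027234022935262656 [-1.03415999e-04  4.01204641e-05] [-1.06195652  0.27996203  3.04117159] 0.017844575038510547 13.3083
R True tip z 0.02644734879373266 [-1.75039628e-04  6.55816226e-05] [-0.64335016  0.13250447  3.24871906] 0.017159777094001252 14.8917
```

Left is the through-bored block: its tip reached 8 mm, against 27 mm for the other two. I'll put the pin back, then pull the left block.

Run:
```python
from look import *
r.goto(p3(Rr,.20),O);r.goto(p3(PIN,.20),O)
r.movel(p3(PIN,.155),feed=.15)
h=r.movel(p3(PIN,.0795),feed=.06,until_force=5);s=sense();print(h,s["tool_pos"],s["contact_force"])
assert s["tool_pos"][2]<.09
r.set_gripper(.05);r.movel(p3(PIN,.19),feed=.15)
r.set_gripper(.09)
r.goto(p3(L,.12),O);look("afterpin")
top=imaging.capture("top");cv2.imwrite("pics/top1.png",top[:,:,::-1])
r.movel(p3(L,.021),feed=.1)
r.set_gripper(.03,35);s=sense();print(s["grip_width"],s["gripper_force"],s["contact_force"],s["time"])
import pickle
m=imaging.camera_model("top");w=pickle.load(open("pics/rk.pkl","rb"))
for z in(0,.05,.1,.15,.2): print(z,cast(m,656*.64,275*.64,z)[:2],cast(w,300,243,z)[:2])
```

```text
True [ 0.61280763 -0.00338     0.08057974] [-0.87000142  0.11389907  4.48712022]
0.05982837979249607 35.000388622283936 [ 0.23619267 -0.03741347  2.24783241] 23.4917
0 [ 0.60677864 -0.41033175] [ 0.59225178 -0.4028988 ]
0.05 [ 0.59775282 -0.39057888] [ 0.58528351 -0.37929687]
0.1 [ 0.58872701 -0.37082601] [ 0.57831525 -0.35569494]
0.15 [ 0.57970119 -0.35107314] [ 0.57134698 -0.33209301]
0.2 [ 0.57067537 -0.33132027] [ 0.56437871 -0.30849107]
```

Run:
```python
from look import *
r.movel(p3(L,.15),feed=.12);print(sense()["grip_width"])
S=np.array([.45,-.01])
r.goto(p3(S,.15),down(RY));r.movel(p3(S,.04),feed=.15)
h=r.movel(p3(S,.0105),feed=.04,until_force=4);s=sense();print(h,s["tool_pos"],s["contact_force"])
r.set_gripper(.09);r.movel(p3(S,.13),feed=.15)
r.goto(p3(S,.15),down(RY+np.pi/2));look("blk")
r.movel(p3(S,.013),feed=.12)
r.set_gripper(.02,35);s=sense();print(s["grip_width"],s["gripper_force"],s["tool_pos"])
r.movel(p3(S,.19),feed=.15);print(sense()["grip_width"])
r.goto(p3(RK+[.042*RY,-.042],.20),down(RY+np.pi/2));look("over");s=sense();print(s["time"],s["tool_pos"],s["q"])
a=cv2.imread("pics/over.png");b=cv2.imread("pics/blk.png");t=cv2.imread("pics/top1.png")[100:250,80:430]
o=np.zeros((580,800,3),np.uint8);o[:288,:400]=a[70:358,56:456];o[:288,400:]=b[70:358,56:456];o[288:580,:700]=cv2.resize(t,(700,300))[:292]
cv2.imwrite("pics/m2.png",np.clip(o*1.5,0,255).astype(np.uint8))
```

```text
0.05975644228749426
True [ 0.44951921 -0.00996518  0.01293912] [-0.60606277  0.02553042  3.29741105]
0.03563505212361401 35.0000150129199 [ 0.45005351 -0.01008032  0.01301209]
0.03613224338607843
35.45 [ 0.54168531 -0.29343199  0.20047467] [-6.09546578e-01  3.40287512e-01  1.42235226e+00  3.27272794e-04
  1.37871017e+00 -2.22023524e+00]
```

View pics/m2.png

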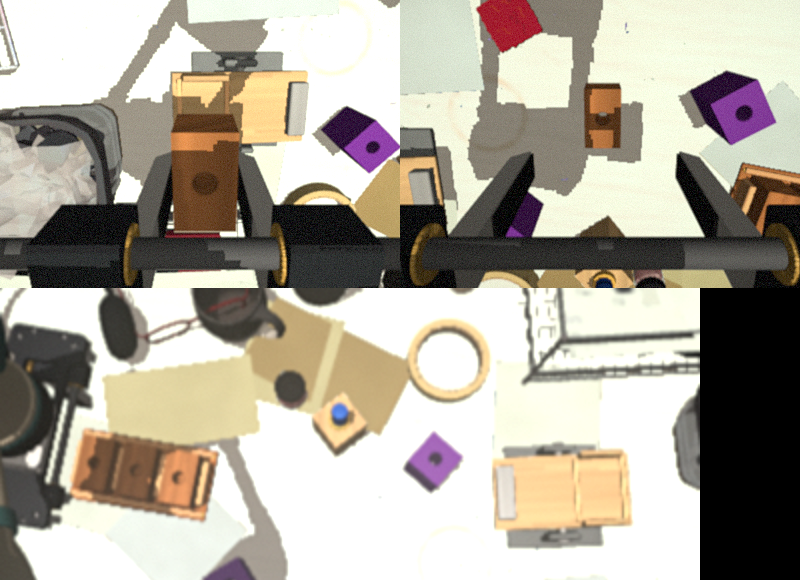

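The overview shows the pin back in its stand and the block held square at (205,180). The bag's edge, at (118,130) to the left, is near the gripper body, so I'll check its height and then lower.

Run:
```python
from look import *
w=pickle.load(open("pics/over.pkl","rb"));k=pickle.load(open("pics/rk.pkl","rb"));t=imaging.camera_model("top")
for z in(0,.05,.08,.1,.15): print(z,cast(w,174,205,z)[:2],cast(k,300,243,z)[:2],cast(t,656*.64,275*.64,z)[:2])
# two-view check: block position error in pocket: visible block corners near edges
print(w["position"])
```

```text
0 [ 0.59233472 -0.40333134] [ 0.59225178 -0.4028988 ] [ 0.60677864 -0.41033175]
0.05 [ 0.57522671 -0.38915055] [ 0.58528351 -0.37929687] [ 0.59775282 -0.39057888]
0.08 [ 0.56496191 -0.38064208] [ 0.58110255 -0.36513571] [ 0.59233733 -0.37872716]
0.1 [ 0.55811871 -0.37496977] [ 0.57831525 -0.35569494] [ 0.58872701 -0.37082601]
0.15 [ 0.5410107  -0.36078898] [ 0.57134698 -0.33209301] [ 0.57970119 -0.35107314]
[ 0.46247135 -0.29568791  0.37953973]
```

Run:
```python
from look import *
K=RK+[.042*RY,-.042]
r.movel(p3(K,.10),feed=.15,until_force=15);print(sense()["contact_force"])
h=r.movel(p3(K,.061),feed=.04,until_force=10);s=sense();print(h,s["tool_pos"],s["contact_force"])
w=s["tool_pos"][2]
if w<.068:
    r.set_gripper(.07);r.wait(.4);s=sense();print(s["contact_force"])
    r.movel(p3(K,.22),feed=.12)
    look("done");t=imaging.capture("top");cv2.imwrite("pics/top2.png",t[:,:,::-1])
    a=cv2.imread("pics/done.png");o=np.zeros((600,800,3),np.uint8);o[:300,:400]=a[50:350,56:456];o[300:]=cv2.resize(t[100:250,80:480,::-1],(800,300))
    cv2.imwrite("pics/m3.png",np.clip(o*1.5,0,255).astype(np.uint8))
print(sense()["time"])
```

```text
[ 0.0813683   1.03034432 -0.96319909]
False [ 0.54157033 -0.29500159  0.06125125] [-0.83386025 -0.54081884 -0.18048367]
[0.91922292 0.5512299  0.43923897]
40.225
```

View pics/m3.png

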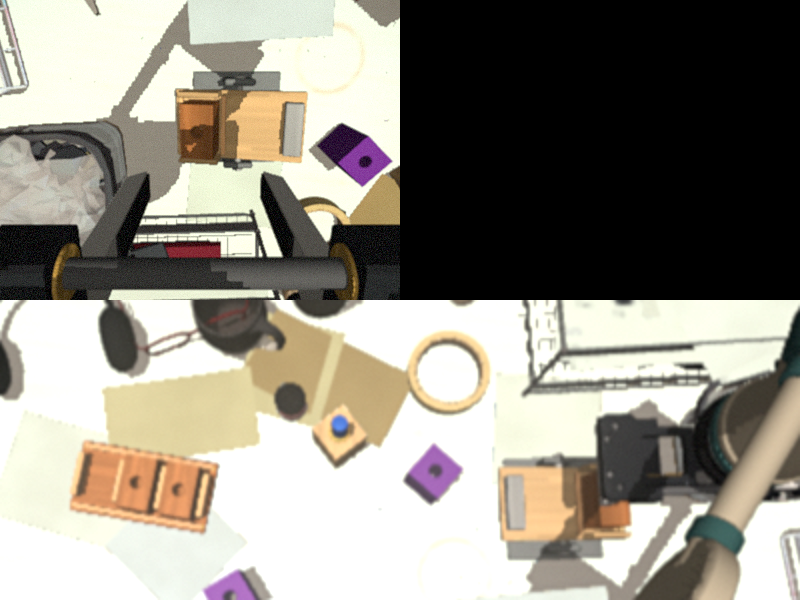

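The block sits in the pocket at (198,130) with the tray tipped. The pin is in its stand and the two blind blocks are in the nest.

```bash
python3 -c "
from station import order;print(order.hand_in())"
```

```text
the job is handed in; nothing more can be done
None
```

I handed the job in at about 40 s: I probed all three bores from left to right, found the left block drilled through, put the pin back in its stand, and set the left block in the pocket with the tray tipped, leaving both blind blocks in the nest and the tape, jar and tile untouched.

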